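Hang the core basket in the soaking tank

ROBOT

A 7-joint arm with a two-finger parallel gripper is mounted at the origin on a cart in front of the work surface, level with it; the furniture and walls round the work are solid. World frame = base frame: x ahead of the robot, y to its left, z up, the work surface at z = 0. Lengths are in m, angles in rad, forces in N, time in s.
With the tool pointing down it reaches from about 0.4 to 0.9 m from the base axis. Payload 5.6 kg.
Tool frame: the origin (TCP) lies midway between the tips of the shut fingers; the grasp point (between the pads) lies 19 mm behind it; z points along the fingers, y is the line along which they close (so a half turn about z gives the same grasp; the last joint's range is limited). The gripper opens to 92 mm and grips with 3 to 60 N. Pads are 20 mm wide; open, the fingers measure 128 mm over their backs; the gripper's body (75 mm by 189 mm) begins 69 mm behind the grasp point.
Start: joints at [-1.215, 0.468, -0.012, 1.603, 0.006, 1.071, -0.056], TCP at [0.252, 0.599, 0.215] pointing down, gripper open.
Joint ranges: [-2.53, 2.53], [-0.31, 2.02], [-1.57, 1.55], [0.28, 2.44], [-1.29, 4.43], [0.15, 1.84], [-2.92, 2.92]. Speed limits (rad/s): [2.57, 2.57, 3.14, 3.14, 3.14, 3.14, 3.14].

INTERFACE

Orientations are given as a 3x3 rotation matrix whose columns are the frame's x, y, z axes.
In Python, from station import env, effector, solver, viewer, workorder, search_frame, tip_of gives the robot as it stands. Calls block until the motion is done:
- env.reach(position, orientation): joint-space move of the TCP to a pose.
- env.movel(position, frame=None, rate=0.15): straight line of the TCP; frame=None keeps the orientation; rate is the mean speed in m/s.
- env.goto_joints(angles): joint-space move.
- effector.release() and effector.grasp(squeeze=None): open the fingers fully, or close them until they stop; squeeze is the grip in N (None keeps the last).
- env.pause(seconds).
- solver.inverse_kinematics(position, orientation): joint angles nearest the present ones, or None.
- env.sense(): the state.
- viewer.read_camera(name): name is "scene" or "top" or "wrist"; returns (picture, depth): 420x560x3 uint8, red, green, blue; 420x560 float32, m along the optical axis (not along the pixel's ray), 0 where there is no reading.
- viewer.camera_info(name): a dict with "intrinsics" (3x3 intrinsics, pixels), "dist_coeffs" ([k1, k2, p1, p2, k3] as OpenCV has them; the pictures are not rectified), "eye" and "rotation" of the camera in the world; the wrist camera has in their place "T_tool_cam" (4x4, takes a point from camera to tool coordinates, whose origin is the TCP and whose axes are the flange's). Camera axes: x right, y up, looking along -z (the intrinsics and any distortion apply to the point x, -y, -z); pixel columns grow to the right and rows downward; lengths in m; the calibration is good to about 2 mm. A picture is of the moment at which its call begins: read the wrist's pose just before it. camera_info takes no time and is no camera call.
A pose or a line that the arm cannot do raises env.PlanningError and nothing moves.
- workorder.finish_job(): hands the job in; it is judged then, once.
Trained networks look in the newest picture that a camera, given by its name, has taken for a name from the list of things; names that differ only in an ending like _2 or _b are one class to them, and where a whole thing is asked for, a point or a joint stands for the part that bears it (a point fixed in the world has none). Each returns a list of dicts, best first, with "score" (0 to 1); they miss things now and then, are a little off and sometimes report something else, mostly with a low value. They report only what shows in the picture. A call takes as long as a camera call. They do not tell look-alikes from the thing itself.
- search_frame(camera, name): "at" ([x, y, z] in m, in world coordinates, good to about 4 mm: the middle of the surface that is visible of it).
- tip_of(camera, name): "at" ([x, y, z] in m, in world coordinates, good to about 4 mm: a listed point, or the origin of a listed thing).
The state is a dict: "t": time; "joint_positions": joint angles; "joint_velocities": joint speeds; "tau": joint torques, N m; "ee_pos": TCP position; "tcp_rot": TCP orientation; "wrist_force": force on the tool from outside, world axes, zero at the start; "moment": the same for the moment, N m; "gripper_width": finger opening in m; "grasp_force": force on a finger pad.
Only numpy, scipy, OpenCV 4.12 (cv2) and the standard library are available. Lean on these libraries where they do the work, as an engineer would, in place of code of your own. Each camera call takes 0.05 s, during which the arm holds its last target. There are 200 camera calls.

TASK

Pick up the small wire basket with its core by the orange handle and hook its bent lip over the blue strip on the tank's near rim, so that the basket hangs inside the tank and the hook rests on top of the strip beside the notch. Then slide it along the strip until it sinks fully home into the notch, gently, without pressing hard or letting it fall, and let go. Keep the core in the basket and leave the jar, tin, scoop and marker alone.

Things in the scene. Friction and masses are not known exactly. Their poses are not given: they have to be found in the camera images.
- basket_bar (a point): centre of the basket's orange handle bar, 12 x 66 x 14 mm, long axis = y, 135 mm above the basket's underside. Basket axes: x from the bent lip towards the basket, z up. 57 mm free under the bar between the upright wires at its ends.
- basket_hook (a point): middle of the basket's bent hook, at the underside of its horizontal web, 27 mm in -x and 50 mm below the bar centre, same axes. Web 40 mm wide (y). Below it a 10 mm wide slot (x), open downwards, between the back plate (+x side) and the 3 mm thick lip (-x side), which reaches 27 mm below the web and flares outwards at its foot.
- basket: the steel wire basket itself, 66 x 66 mm, wire sides 38 mm high, 0.22 kg empty, standing upright on the table; origin at the centre of the underside, 14 mm in +x and 135 mm below the handle bar's centre, same axes
- core_mid (a point): middle of the asphalt core, 50 mm diameter, 49 mm high, about 0.23 kg (loaded basket about 0.45 kg), standing loose in the basket with about 4 mm of play each way
- tank: fixed empty metal soaking tank, 180 (x) x 300 mm (y), far and end walls 128 mm high, floor's top 18 mm up, grey housing on its +y end; origin at the centre of its underside. The near (-x) wall, 6 mm thick and 112 mm high, carries a blue strip of the same thickness, flush with it, 220 mm long, top at 128 mm, clamped firmly, with one notch at the strip's middle.
- rim (a point): middle of the near wall's length and thickness, 128 mm above the table (strip's top); x into the tank, y along the wall. The strip's notch is 45.5 mm long and 8 mm deep (floor 120 mm above the table). The strip was clamped on by hand and its place is not measured: the notch's middle lies up to 30 mm to either side of this point along y.
- jar: bystander: white-capped clear jar of stone, 51 mm diameter, 72 mm high; origin at its underside
- tin: bystander: open round tin, 63 mm diameter, 40 mm high; origin at its underside
- scoop: bystander: aluminium scoop with wooden handle, 58 x 195 x 27 mm; origin at its underside
- marker: bystander: marker pen with blue cap, 135 mm long, 18 mm high; origin at its underside
Things that resemble listed ones, but are neither listed nor needed, are in the scene too. What is shaped like the part that bears core_mid but turquoise is not meant.

How it is judged:
By the outcome, as a careful person would: the job done as asked, in the order asked, and still so for the second after the job is handed in, with the robot touching nothing.
It also fails if it takes over 61 s, if anything falls off the work surface, if the arm or the gripper's body presses on something with over 40 N, if the wrist force passes 120 N, or if a joint passes its speed limit or range.

## Working session

There is one attempt and no reset: what is moved stays moved. The work goes in short steps, each a Python script; the robot and the scene stay as the last script left them, time stands still between calls to the robot, and variables do not carry over. Pictures are saved under pics/ and viewed, at most 10 in all, crops included, and the job is handed in when it is done.

```bash
mkdir -p pics; ls; cat > h.py <<'E'
import numpy as np, cv2
from station import env, effector, solver, viewer, workorder, search_frame, tip_of
def snap(cam,fn=None):
    s=env.sense(); p,d=viewer.read_camera(cam)
    if fn: cv2.imwrite('pics/'+fn,p[:,:,::-1])
    return s,p,d
def pose(cam,s):
    i=viewer.camera_info(cam)
    if 'eye' in i: return i,np.array(i['rotation']),np.array(i['eye'])
    T=np.array(i['T_tool_cam']);R=np.array(s['tcp_rot'])
    return i,R@T[:3,:3],R@T[:3,3]+np.array(s['ee_pos'])
def cloud(cam,s,d):
    i,R,e=pose(cam,s); K=np.array(i['intrinsics'],float)
    h,w=d.shape; v,u=np.mgrid[:h,:w]
    uv=np.stack([u,v],-1).reshape(-1,1,2).astype(float)
    n=cv2.undistortPoints(uv,K,np.array(i['dist_coeffs'],float)).reshape(h,w,2)
    P=np.stack([n[...,0]*d,-n[...,1]*d,-d],-1)@R.T+e
    P[d<=0]=np.nan
    return P
def proj(cam,s,X):
    i,R,e=pose(cam,s); c=(np.atleast_2d(X)-e)@R
    q,_=cv2.projectPoints((c*[1,-1,-1]).reshape(-1,1,3),np.zeros(3),np.zeros(3),np.array(i['intrinsics'],float),np.array(i['dist_coeffs'],float))
    return q.reshape(-1,2)
E
python3 - <<'E'
from h import *
for c in('scene','top'):
    s,p,d=snap(c,c+'0.png'); np.save(c+'0.npy',cloud(c,s,d))
    print(c,s['t'])
    for f,ns in((tip_of,['basket_bar','basket_hook','core_mid','rim','tank','basket']),(search_frame,['basket_bar','jar','tin','scoop','marker'])):
        for n in ns:
            for r in f(c,n)[:3]: print(f.__name__,n,np.round(r['at'],3),round(r['score'],2),proj(c,s,r['at'])[0].round())
print(env.sense()['t'])
E
```

```text
pics
scene 0.0
call basket_bar [ 0.51  -0.165  0.133] 0.75 [345. 264.]
call basket_bar [ 0.486 -0.174  0.086] 0.53 [337. 288.]
call core_mid [ 0.495 -0.055  0.025] 0.88 [303. 268.]
call core_mid [ 0.619 -0.177  0.025] 0.87 [383. 279.]
call core_mid [ 0.528 -0.163  0.026] 0.72 [347. 294.]
call rim [0.518 0.18  0.134] 0.66 [256. 173.]
call tank [ 0.601  0.162 -0.001] 0.67 [288. 206.]
call basket [ 0.528 -0.162 -0.003] 0.78 [345. 302.]
call basket [ 0.344  0.257 -0.001] 0.56 [186. 223.]
call basket_bar [ 0.503 -0.179  0.066] 0.9 [344. 292.]
call jar [ 0.687 -0.166  0.052] 0.85 [404. 254.]
call jar [ 0.38  -0.003  0.023] 0.57 [246. 276.]
call tin [ 0.5   -0.18   0.067] 0.58 [343. 293.]
call tin [ 0.378 -0.001  0.022] 0.57 [245. 276.]
call scoop [0.357 0.23  0.011] 0.56 [194. 223.]
call marker [ 0.352 -0.208  0.013] 0.56 [288. 357.]
call marker [ 0.688 -0.165  0.056] 0.16 [404. 253.]
top 0.6
call basket_bar [ 0.514 -0.167  0.133] 0.67 [376. 215.]
call basket_hook [ 0.481 -0.172  0.086] 0.95 [374. 230.]
call core_mid [ 0.621 -0.177  0.022] 0.89 [370. 174.]
call core_mid [ 0.491 -0.055  0.028] 0.75 [323. 227.]
call core_mid [ 0.524 -0.163  0.027] 0.58 [366. 213.]
call rim [0.516 0.182 0.13 ] 0.92 [221. 217.]
call tank [0.602 0.162 0.001] 0.88 [236. 186.]
call basket [ 0.525 -0.164 -0.   ] 0.9 [365. 213.]
call basket [0.388 0.002 0.   ] 0.49 [301. 268.]
call basket_bar [ 0.509 -0.167  0.036] 0.87 [369. 219.]
call basket_bar [0.385 0.    0.02 ] 0.55 [301. 270.]
call jar [ 0.697 -0.15   0.07 ] 0.7 [361. 140.]
call tin [ 0.383 -0.003  0.019] 0.56 [303. 271.]
call scoop [0.343 0.23  0.006] 0.65 [210. 288.]
call marker [ 0.35  -0.199  0.015] 0.55 [382. 283.]
1.2
```

```bash
python3 - <<'E'
import cv2,numpy as np
a=cv2.imread('pics/scene0.png');b=cv2.imread('pics/top0.png')
cv2.imwrite('pics/a1.png',cv2.resize(a[120:390,150:450],None,fx=2.6,fy=2.2))
cv2.imwrite('pics/b1.png',cv2.resize(b[110:310,170:430],None,fx=3,fy=3))
E
```

```text
(no output)
```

View pics/a1.png

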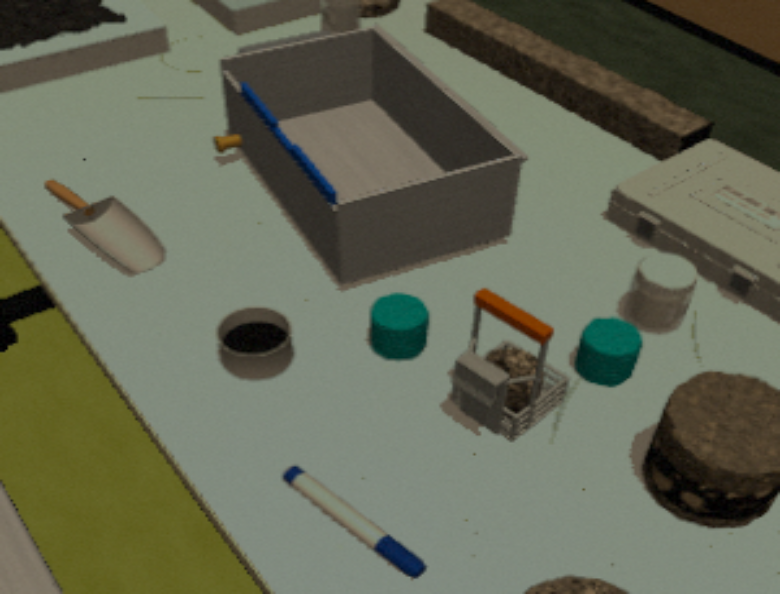

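View pics/b1.png

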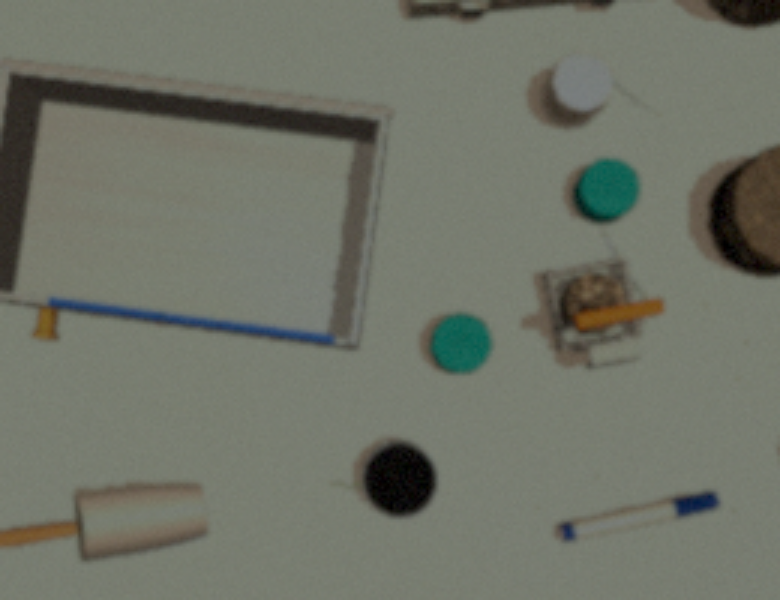

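```bash
python3 - <<'E'
from h import *
for c in('scene','top'):
    p=cv2.imread('pics/%s0.png'%c);P=np.load(c+'0.npy')
    H=cv2.cvtColor(p,cv2.COLOR_BGR2HSV).astype(int)
    z=P[...,2]
    o=(H[...,0]<20)&(H[...,1]>150)&(z>.11)&(z<.16)&(P[...,1]<-.1)
    def line(Q):
        m=np.median(Q,0);Q=Q[np.linalg.norm(Q-m,axis=1)<.2]
        t=cv2.fitLine(Q[:,:2].astype(np.float32),cv2.DIST_HUBER,0,.01,.01).ravel()
        dd=t[:2]*np.sign(t[1]); a=(Q[:,:2]-t[2:])@dd
        return Q,dd,t[2:],a
    Q,dd,m,a=line(P[o]); print(c,'bar n',len(Q),'dir',dd,'yaw',np.degrees(np.arctan2(-dd[0],dd[1])),'mid',m+dd*(a.min()+a.max())/2,'len',np.ptp(a),'z',np.percentile(Q[:,2],[5,50,95]))
    b=(abs(H[...,0]-112)<14)&(H[...,1]>130)&(z>.09)&(z<.15)&(P[...,1]>0)
    Q,dd,m,a=line(P[b]); print('blue n',len(Q),'yaw',np.degrees(np.arctan2(-dd[0],dd[1])),'mid',m+dd*(a.min()+a.max())/2,'ends',m+dd*a.min(),m+dd*a.max(),'len',np.ptp(a),'z',np.percentile(Q[:,2],[5,50,95]))
    mid=m+dd*(a.min()+a.max())/2
    aa=(Q[:,:2]-mid)@dd
    for k in np.arange(-.12,.12,.008):
        q=Q[(aa>=k)&(aa<k+.008)]
        if len(q): print(round(k,3),len(q),q[:,2].max().round(4),end=' | ')
    print()
    # tank corners: rim points z
    w=(z>.1)&(z<.14)&(P[...,1]>-.02)&(P[...,0]>.45)&(P[...,0]<.75)&(P[...,1]<.4)
    print('rim rect',cv2.minAreaRect(P[w][:,:2].astype(np.float32)), np.round(P[w][:,2].max(),3))
E
```

```text
scene bar n 258 dir [-0.16784306  0.98581374] yaw 9.662434 mid [ 0.50768894 -0.16788155] len 0.06575574798723491 z [0.13297811 0.14036281 0.14287135]
blue n 247 yaw -8.26066 mid [0.50993615 0.15465136] ends [0.4941877  0.04617831] [0.5256846  0.26312441] len 0.21922058118300913 z [0.11599102 0.12515341 0.12856774]
-0.112 16 0.1287 | -0.104 10 0.1285 | -0.096 14 0.13 | -0.088 10 0.1283 | -0.08 12 0.1295 | -0.072 10 0.128 | -0.064 11 0.1289 | -0.056 7 0.1274 | -0.048 11 0.1274 | -0.04 9 0.1291 | -0.032 12 0.1288 | -0.024 3 0.127 | -0.016 3 0.1195 | -0.008 8 0.1218 | 0.0 7 0.1199 | 0.008 5 0.1203 | 0.016 6 0.1291 | 0.024 15 0.1285 | 0.032 9 0.1288 | 0.04 8 0.129 | 0.048 9 0.1287 | 0.056 9 0.1282 | 0.064 7 0.1273 | 0.072 8 0.1291 | 0.08 8 0.1286 | 0.088 9 0.1281 | 0.096 7 0.1282 | 0.104 4 0.1271 | 
rim rect ((0.6067308187484741, 0.18794402480125427), (0.3553345799446106, 0.18603664636611938), 81.39741516113281) 0.13
top bar n 137 dir [-0.18463163  0.9828078 ] yaw 10.639656 mid [ 0.51421543 -0.16672521] len 0.06395220658860319 z [0.13940813 0.14252321 0.14606345]
blue n 155 yaw -8.700852 mid [0.51547135 0.15470516] ends [0.49919156 0.04832688] [0.53175113 0.26108344] len 0.21523353855714739 z [0.11950603 0.12805782 0.13174215]
-0.112 2 0.1268 | -0.104 8 0.1313 | -0.096 5 0.1314 | -0.088 7 0.1299 | -0.08 5 0.1296 | -0.072 7 0.1318 | -0.064 5 0.1321 | -0.056 7 0.1319 | -0.048 5 0.1324 | -0.04 5 0.1313 | -0.032 7 0.1306 | -0.024 4 0.1244 | -0.016 6 0.1211 | -0.008 5 0.1219 | 0.0 5 0.1227 | 0.008 6 0.1225 | 0.016 6 0.1301 | 0.024 4 0.129 | 0.032 8 0.1308 | 0.04 4 0.1294 | 0.048 6 0.1325 | 0.056 4 0.1323 | 0.064 7 0.1313 | 0.072 5 0.1309 | 0.08 6 0.1317 | 0.088 6 0.1324 | 0.096 6 0.1288 | 0.104 4 0.1312 | 
rim rect ((0.6113774180412292, 0.18576917052268982), (0.35459962487220764, 0.18577197194099426), 81.37779235839844) 0.137
```

```bash
cat >> h.py <<'E'
def Rd(deg,s=1):
    a=np.radians(deg); y=s*np.array([np.cos(a),np.sin(a),0]); z=np.array([0,0,-1.]); return np.stack([np.cross(y,z),y,z],1)
def ax(deg):
    a=np.radians(deg); return np.array([np.cos(a),np.sin(a),0]),np.array([-np.sin(a),np.cos(a),0])
E
python3 - <<'E'
from h import *
for s in(1,-1):
    for n,p,y in(('b',[.511,-.167,.27],10.2),('t',[.54,.15,.33],-8.6)):
        q=solver.inverse_kinematics(p,Rd(y,s)); print(s,n,None if q is None else np.round(q,2))
print(viewer.camera_info('wrist')['T_tool_cam'])
E
```

```text
1 b [-0.48  0.28  0.89  1.86 -0.24  1.12  0.68]
1 t [-0.74  0.22  0.49  1.71 -0.11  1.24 -0.37]
-1 b [-0.76  0.5   1.37  1.87 -0.52  1.21 -2.18]
-1 t [-0.33  0.22 -0.    1.68  0.    1.24  2.66]
[[-7.80841243e-04  9.56534015e-01  2.91619734e-01  8.32625899e-02]
 [ 9.99999504e-01  5.66408873e-04  8.19737056e-04 -1.35813736e-03]
 [ 6.18930373e-04  2.91620229e-01 -9.56533982e-01 -1.71446236e-01]
 [ 0.00000000e+00  0.00000000e+00  0.00000000e+00  1.00000000e+00]]
```

```bash
python3 - <<'E'
from h import *
env.reach([.50,.09,.33],Rd(-8.6,1))
s,p,d=snap('wrist','w1.png'); np.save('w1.npy',cloud('wrist',s,d))
env.reach([.511,-.167,.26],Rd(10.2,1))
s,p,d=snap('wrist','w2.png'); np.save('w2.npy',cloud('wrist',s,d)); print(s['t'],s['ee_pos'])
for n in('basket_bar','basket_hook','core_mid'): 
    for r in tip_of('wrist',n)[:2]: print(n,np.round(r['at'],4),r['score'])
cv2.imwrite('pics/w12.png',cv2.resize(np.hstack([cv2.imread('pics/w1.png'),cv2.imread('pics/w2.png')]),(800,300)))
E
```

```text
4.3667 [ 0.51158661 -0.16555222  0.25999873]
basket_bar [ 0.5118 -0.1667  0.1352] 0.58
basket_hook [ 0.489  -0.1699  0.0862] 0.74
core_mid [ 0.4947 -0.0521  0.0259] 0.97
core_mid [ 0.6209 -0.1772  0.0267] 0.81
```

View pics/w12.png

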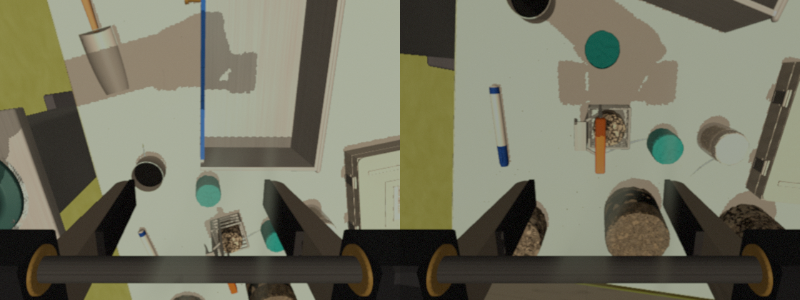

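```bash
cat > m.py <<'E'
from h import *
def line(Q):
    m=np.median(Q,0);Q=Q[np.linalg.norm(Q-m,axis=1)<.2]
    t=cv2.fitLine(Q[:,:2].astype(np.float32),cv2.DIST_HUBER,0,.01,.01).ravel()
    dd=t[:2]*np.sign(t[1]); a=(Q[:,:2]-t[2:])@dd
    return Q,dd,t[2:],a
def bar(p,P):
    H=cv2.cvtColor(p,cv2.COLOR_BGR2HSV).astype(int); z=P[...,2]
    o=(H[...,0]<20)&(H[...,1]>150)&(z>.135)&(z<.155)&(P[...,1]<-.1)&(abs(P[...,0]-.51)<.06)
    Q,dd,m,a=line(P[o]); print('bar n',len(Q),'yaw',np.degrees(np.arctan2(-dd[0],dd[1])),'mid',m+dd*(a.min()+a.max())/2,'len',np.ptp(a),'z',np.percentile(Q[:,2],[5,50,95]))
    print(cv2.minAreaRect(Q[:,:2].astype(np.float32)))
def blue(p,P):
    H=cv2.cvtColor(p,cv2.COLOR_BGR2HSV).astype(int); z=P[...,2]
    b=(abs(H[...,0]-112)<16)&(H[...,1]>110)&(z>.112)&(z<.15)&(P[...,1]>0)
    Q,dd,m,a=line(P[b]); mid=m+dd*(a.min()+a.max())/2
    print('blue n',len(Q),'yaw',np.degrees(np.arctan2(-dd[0],dd[1])),'mid',mid,'len',np.ptp(a))
    print(cv2.minAreaRect(Q[:,:2].astype(np.float32)))
    aa=(Q[:,:2]-mid)@dd
    for k in np.arange(-.112,.112,.004):
        q=Q[(aa>=k)&(aa<k+.004)]
        if len(q): print(round(k,3),np.median(q[:,2]).round(4),end=' | ')
    print()
E
python3 - <<'E'
from m import *
blue(cv2.imread('pics/w1.png'),np.load('w1.npy'))
bar(cv2.imread('pics/w2.png'),np.load('w2.npy'))
env.pause(.2); s,p,d=snap('wrist'); print(s['ee_pos']); bar(p[:,:,::-1].copy(),cloud('wrist',s,d))
E
```

```text
blue n 1028 yaw -8.620373 mid [0.51250771 0.15285591] len 0.21309365657064255
((0.5124474763870239, 0.1528652012348175), (0.213093563914299, 0.0046239979565143585), 81.37059783935547)
-0.108 0.1289 | -0.104 0.1298 | -0.1 0.1292 | -0.096 0.1294 | -0.092 0.1292 | -0.088 0.1292 | -0.084 0.1296 | -0.08 0.1296 | -0.076 0.1294 | -0.072 0.1293 | -0.068 0.1296 | -0.064 0.1295 | -0.06 0.1293 | -0.056 0.1294 | -0.052 0.1292 | -0.048 0.1294 | -0.044 0.1293 | -0.04 0.129 | -0.036 0.1295 | -0.032 0.1296 | -0.028 0.1294 | -0.024 0.1291 | -0.02 0.1212 | -0.016 0.1213 | -0.012 0.1206 | -0.008 0.1214 | -0.004 0.1211 | 0.0 0.121 | 0.004 0.1212 | 0.008 0.1217 | 0.012 0.1214 | 0.016 0.1213 | 0.02 0.1214 | 0.024 0.1286 | 0.028 0.1292 | 0.032 0.129 | 0.036 0.1292 | 0.04 0.1295 | 0.044 0.129 | 0.048 0.1294 | 0.052 0.1291 | 0.056 0.1295 | 0.06 0.1287 | 0.064 0.1292 | 0.068 0.1296 | 0.072 0.1298 | 0.076 0.1296 | 0.08 0.1294 | 0.084 0.1295 | 0.088 0.129 | 0.092 0.1293 | 0.096 0.129 | 0.1 0.1294 | 0.104 0.1294 | 
bar n 1002 yaw 9.73368 mid [ 0.51105201 -0.16611307] len 0.06438444439113432 z [0.14162877 0.14327774 0.14440249]
((0.5111284255981445, -0.16609518229961395), (0.011453979648649693, 0.06438284367322922), 9.96280574798584)
[ 0.51121501 -0.16647983  0.26014239]
bar n 1001 yaw 10.217729 mid [ 0.51112389 -0.16608037] len 0.06424501135883154 z [0.14188475 0.14333501 0.14446182]
((0.5111057758331299, -0.16607074439525604), (0.010801910422742367, 0.06423857808113098), 10.411229133605957)
```

```bash
python3 -c "
import cv2;a=cv2.imread('pics/w2.png');cv2.imwrite('pics/w2c.png',cv2.resize(a[110:270,200:400],None,fx=3,fy=3))"
```

```text
(no output)
```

View pics/w2c.png

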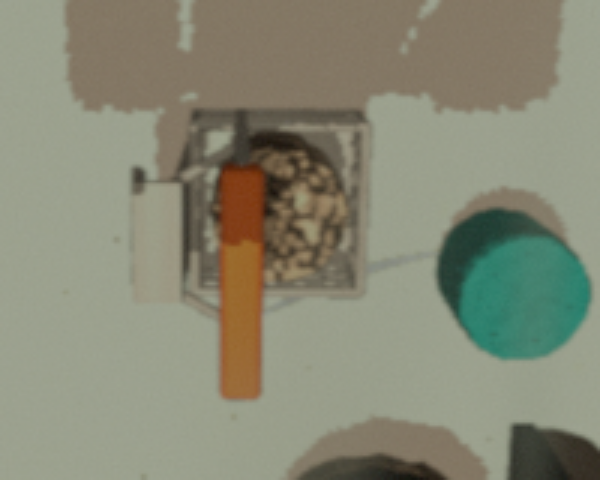

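The crop shows the orange bar at (242,280), the hook lip on its −x side at (158,240), and the stone core inside the basket. The turquoise cylinders are decoys, in the crop at (540,270) and in scene at (303,268) and (383,279). Next step is the grasp.

```bash
python3 - <<'E'
from h import *
f0=np.array(env.sense()['wrist_force'])
env.movel([.511,-.1661,.116],Rd(10.2,1),rate=.12)
effector.grasp(35); s=env.sense(); print(s['t'],s['ee_pos'],s['gripper_width'],s['grasp_force'],np.round(s['wrist_force'],2),f0)
env.movel([.511,-.1661,.136],rate=.04); env.pause(.2)
s=env.sense(); print(s['t'],s['ee_pos'],s['gripper_width'],s['grasp_force'],np.round(s['wrist_force'],2),np.round(s['moment'],3))
env.movel([.511,-.1661,.30],rate=.15); env.pause(.2)
s,p,d=snap('wrist','w3.png'); np.save('w3.npy',cloud('wrist',s,d)); print(s['t'],np.round(s['wrist_force'],2))
snap('scene','s3.png')
a=cv2.imread('pics/s3.png')
cv2.imwrite('pics/ws3.png',np.hstack([cv2.resize(cv2.imread('pics/w3.png'),(400,300)),cv2.resize(a[150:330,250:450],(400,300))]))
E
```

```text
7.35 [ 0.51092906 -0.16610935  0.11593096] 0.011378634842406653 34.99757945537567 [ 0.37 -0.13 -0.88] [-0.6324329  -0.72907378 -0.34994326]
8.2 [ 0.51081009 -0.16604701  0.13577263] 0.011987669650812735 34.996896386146545 [ 0.6   0.74 -3.69] [-0.12   0.093  0.035]
9.6417 [ 0.18 -1.72 -3.54]
```

View pics/ws3.png

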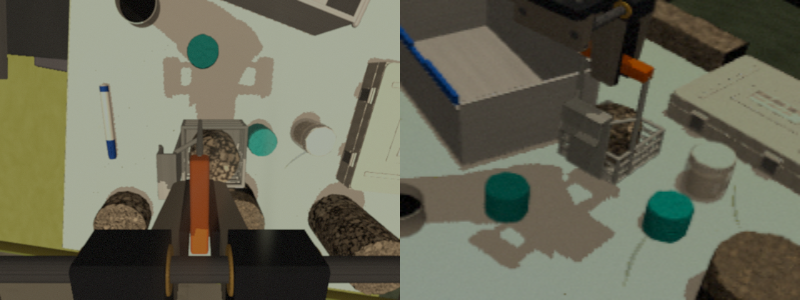

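```bash
python3 - <<'E'
from h import *
P=np.load('w3.npy').reshape(-1,3); b=np.array([.511,-.1661,.319]); X,Y=ax(10.2)
L=np.stack([(P-b)@X,(P-b)@Y,P[:,2]-b[2]],1); L=L[~np.isnan(L[:,0])]
w=L[(abs(L[:,0]+.027)<.02)&(abs(L[:,1])<.04)&(L[:,2]>-.07)&(L[:,2]<-.03)]
print(len(w),np.percentile(w,[1,5,50,95,99],axis=0).round(4))
t=w[abs(w[:,2]-np.median(w[:,2]))<.004]
A=np.c_[t[:,:2],np.ones(len(t))]; print('plane',np.linalg.lstsq(A,t[:,2],rcond=None)[0].round(4), cv2.minAreaRect(t[:,:2].astype(np.float32)))
r=L[(abs(L[:,0]-.014)<.05)&(abs(L[:,1])<.05)&(L[:,2]>-.105)&(L[:,2]<-.09)]
print('basket top rim',len(r),np.percentile(r,[1,50,99],axis=0).round(4))
E
```

```text
1938 [[-0.0365 -0.019  -0.0679]
 [-0.0359 -0.0151 -0.0614]
 [-0.0284  0.0066 -0.0456]
 [-0.0145  0.023  -0.0444]
 [-0.0087  0.0269 -0.0439]]
plane [-0.014  -0.0048 -0.0458] ((-0.028820406645536423, -0.00019296258687973022), (0.03990945592522621, 0.016111470758914948), 89.86449432373047)
basket top rim 1686 [[-0.0212 -0.0328 -0.1039]
 [ 0.0197  0.018  -0.0965]
 [ 0.045   0.0322 -0.0909]]
```

```bash
python3 - <<'E'
from m import *
X,Y=ax(-8.62); N=np.array([.5125,.1530,0])+.001*Y
T=N-.050*Y+.0288*X
env.movel([T[0],T[1],.30],Rd(-8.62,1),rate=.15); env.pause(.4)
s,p,d=snap('wrist','w4.png'); P=cloud('wrist',s,d); print(s['t'],s['ee_pos'],np.round(s['wrist_force'],2),np.round(s['moment'],3))
blue(p[:,:,::-1].copy(),P)
b=np.array(s['ee_pos'])+[0,0,.019]
Q=P.reshape(-1,3);L=np.stack([(Q-b)@X,(Q-b)@Y,Q[:,2]-b[2]],1); L=L[~np.isnan(L[:,0])]
w=L[(abs(L[:,0]+.027)<.02)&(abs(L[:,1])<.04)&(L[:,2]>-.07)&(L[:,2]<-.03)]
t=w[abs(w[:,2]-np.median(w[:,2]))<.004]
A=np.c_[t[:,:2],np.ones(len(t))]; print('plane',np.linalg.lstsq(A,t[:,2],rcond=None)[0].round(4), cv2.minAreaRect(t[:,:2].astype(np.float32)))
# wall line in bar frame
g=L[(abs(L[:,2]+b[2]-.128)<.006)&(L[:,1]>.02)&(L[:,1]<.15)&(abs(L[:,0]+.03)<.02)]
print('wall pts',len(g),np.percentile(g[:,0],[1,5,50,95,99]).round(4))
E
```

```text
12.075 [0.53363797 0.10015985 0.30001545] [ 0.78 -0.2  -3.83] [-0.044  0.109  0.01 ]
blue n 1156 yaw -8.81325 mid [0.51741686 0.18153632] len 0.16509426480264655
((0.5175167918205261, 0.1815265417098999), (0.16508591175079346, 0.005794204771518707), 81.39201354980469)
-0.084 0.1291 | -0.08 0.1293 | -0.076 0.1293 | -0.072 0.129 | -0.068 0.1296 | -0.064 0.1293 | -0.06 0.129 | -0.056 0.1293 | -0.052 0.1284 | -0.048 0.1208 | -0.044 0.1209 | -0.04 0.1214 | -0.036 0.1212 | -0.032 0.1212 | -0.028 0.1214 | -0.024 0.1214 | -0.02 0.121 | -0.016 0.1211 | -0.012 0.1211 | -0.008 0.1213 | -0.004 0.1291 | 0.0 0.1292 | 0.004 0.1289 | 0.008 0.1291 | 0.012 0.129 | 0.016 0.1293 | 0.02 0.1287 | 0.024 0.1293 | 0.028 0.1291 | 0.032 0.1291 | 0.036 0.1287 | 0.04 0.1289 | 0.044 0.129 | 0.048 0.1291 | 0.052 0.1293 | 0.056 0.1291 | 0.06 0.1291 | 0.064 0.1292 | 0.068 0.1293 | 0.072 0.1291 | 0.076 0.1293 | 0.08 0.1289 | 
plane [-0.0048 -0.0073 -0.0449] ((-0.028158891946077347, -0.0013444926589727402), (0.04091063141822815, 0.016186924651265144), 89.7469711303711)
wall pts 800 [-0.0321 -0.0319 -0.0288 -0.0262 -0.0255]
```

View pics/w4.png

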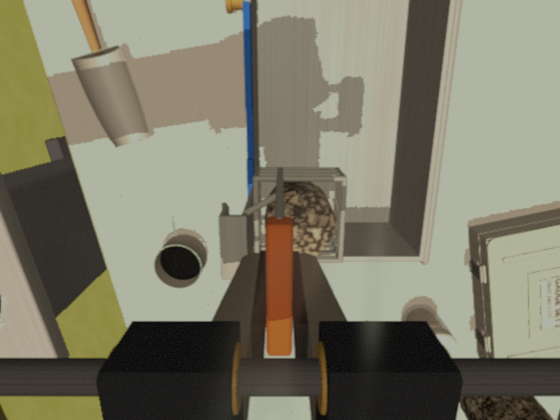

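```bash
cat > land.py <<'E'
from h import *
X,Y=ax(-8.62)
s=env.sense(); p=np.array(s['ee_pos'])-.0006*X
env.movel([p[0],p[1],.193],rate=.1); env.pause(.3)
F=lambda:(np.array(env.sense()['wrist_force']))
b=np.mean([F() for _ in range(1)],0); print(env.sense()['t'],b.round(2))
z=.193
while z>.154:
    z-=.003 if z>.164 else .001
    env.movel([p[0],p[1],z],rate=.03)
    s=env.sense(); f=np.array(s['wrist_force'])-b; print(round(s['t'],2),round(z,4),s['ee_pos'].round(4) if hasattr(s['ee_pos'],'round') else np.round(s['ee_pos'],4),'fx %.2f fy %.2f fz %.2f'%(f@X,f@Y,f[2]))
    if abs(f@X)>5 or abs(f@Y)>5 or f[2]>1.5: break
np.save('base.npy',b)
E
python3 land.py
```

```text
13.6417 [ 0.05 -0.41 -3.99]
13.89 0.19 [0.5328 0.1002 0.1897] fx -0.22 fy 0.03 fz -1.04
14.14 0.187 [0.5329 0.1002 0.1867] fx -0.83 fy 0.09 fz 0.54
14.39 0.184 [0.5329 0.1002 0.1838] fx -0.43 fy 0.99 fz 0.61
14.64 0.181 [0.5329 0.1002 0.1808] fx -0.09 fy 1.21 fz -0.10
14.89 0.178 [0.5329 0.1002 0.1778] fx 0.14 fy 0.58 fz 0.18
15.14 0.175 [0.5329 0.1002 0.1748] fx -0.35 fy 0.53 fz -1.14
15.39 0.172 [0.5329 0.1002 0.1718] fx -0.53 fy -0.14 fz -0.43
15.64 0.169 [0.5329 0.1002 0.1688] fx -0.34 fy 0.63 fz 0.36
15.89 0.166 [0.5328 0.1002 0.1658] fx 0.14 fy 0.76 fz -0.38
16.14 0.163 [0.5329 0.1002 0.1628] fx -0.61 fy -0.45 fz -0.27
16.39 0.162 [0.533  0.1002 0.162 ] fx 0.17 fy 0.62 fz -0.91
16.64 0.161 [0.533  0.1003 0.1609] fx 0.47 fy 0.69 fz -0.30
16.89 0.16 [0.533  0.1002 0.1599] fx 0.17 fy 0.21 fz 1.16
17.14 0.159 [0.5331 0.1002 0.159 ] fx 0.45 fy 0.11 fz 0.31
17.39 0.158 [0.5336 0.1002 0.1587] fx 0.05 fy -0.95 fz 7.74
```

```bash
cat > slide.py <<'E'
from h import *
X,Y=ax(-8.62); b=np.load('base.npy')
p0=np.array([.5328,.1002,0]); 
def rd(tag):
    fs=[];
    for _ in range(3):
        env.pause(.02); fs.append(env.sense()['wrist_force'])
    s=env.sense(); f=np.mean(fs,0)-b; e=np.array(s['ee_pos'])
    print(tag,round(s['t'],2),'along %.4f x %.4f z %.4f'%((e-p0)@Y,(e-p0)@X,e[2]),'fx %.2f fy %.2f fz %.2f'%(f@X,f@Y,f[2]),flush=True)
    return f@X,f@Y,f[2]
def go(a,z,rate=.03):
    q=p0+a*Y; env.movel([q[0],q[1],z],rate=rate)
E
python3 - <<'E'
from slide import *
z=.1583
go(0,z); f=rd('c')
for a in(.015,.030,.044):
    go(a,z); f=rd('s')
    if f[2]>9: z+=.0002
    if abs(f[1])>12: raise SystemExit
low=0
for a in np.arange(.045,.0595,.001):
    go(a,z); f=rd('n')
    if f[2]>9: z+=.0002
    if abs(f[1])>12 : break
    low=low+1 if f[2]<1.3 else 0
    if low>=2: break
E
```

```text
c 17.69 along 0.0001 x 0.0006 z 0.1587 fx 0.83 fy -0.31 fz 7.80
s 18.39 along 0.0126 x 0.0006 z 0.1586 fx 0.47 fy -5.59 fz 10.60
s 19.09 along 0.0282 x 0.0001 z 0.1584 fx 0.36 fy -4.62 fz 9.01
s 19.76 along 0.0443 x -0.0005 z 0.1584 fx -0.22 fy -1.56 fz 4.53
n 20.06 along 0.0452 x -0.0004 z 0.1584 fx -1.34 fy -1.26 fz 2.70
n 20.36 along 0.0463 x -0.0001 z 0.1586 fx -0.34 fy -0.74 fz 1.81
n 20.66 along 0.0473 x 0.0000 z 0.1587 fx -0.27 fy 0.14 fz 1.13
n 20.96 along 0.0482 x 0.0001 z 0.1587 fx -0.25 fy 0.22 fz 1.15
```

```bash
python3 - <<'E'
from slide import *
for a in np.arange(.0485,.0605,.001):
    go(a,.1582); f=rd('n')
    if f[1]<-12 or f[2]<1.2: break
if f[2]<1.2:
    go(a+.001,.1575); rd('d')
E
```

```text
n 21.26 along 0.0484 x 0.0002 z 0.1584 fx -0.55 fy -0.68 fz 3.46
n 21.56 along 0.0492 x 0.0001 z 0.1583 fx -0.02 fy -1.40 fz 3.74
n 21.86 along 0.0511 x -0.0004 z 0.1578 fx 0.04 fy 0.55 fz 0.69
d 22.16 along 0.0517 x -0.0002 z 0.1573 fx -0.23 fy 0.20 fz 0.18
```

```bash
python3 - <<'E'
from slide import *
z=.1575
while z>.1485:
    z-=.001; go(.0525,z,.02); f=rd('d')
    if f[2]>3.5 or abs(f[1])>8 or abs(f[0])>8: break
s,p,d=snap('wrist'); s2,q,_=snap('scene'); 
cv2.imwrite('pics/f1.png',np.hstack([cv2.resize(p[:300,120:440],(400,375)),cv2.resize(q[110:250,200:350],(400,375))])[:,:,::-1])
E
```

```text
d 22.46 along 0.0526 x -0.0000 z 0.1564 fx -0.06 fy 0.09 fz -0.07
d 22.76 along 0.0525 x -0.0000 z 0.1555 fx -0.13 fy 0.22 fz -0.20
d 23.06 along 0.0525 x -0.0000 z 0.1545 fx -0.02 fy 0.69 fz 0.32
d 23.36 along 0.0525 x -0.0000 z 0.1535 fx -0.16 fy 0.63 fz 0.19
d 23.66 along 0.0525 x -0.0000 z 0.1525 fx -0.27 fy 0.04 fz 0.13
d 23.96 along 0.0525 x 0.0000 z 0.1515 fx -0.20 fy 0.65 fz -0.41
d 24.26 along 0.0525 x 0.0003 z 0.1508 fx -0.22 fy -0.55 fz 2.73
d 24.56 along 0.0525 x 0.0007 z 0.1505 fx -0.70 fy -0.80 fz 9.37
```

View pics/f1.png

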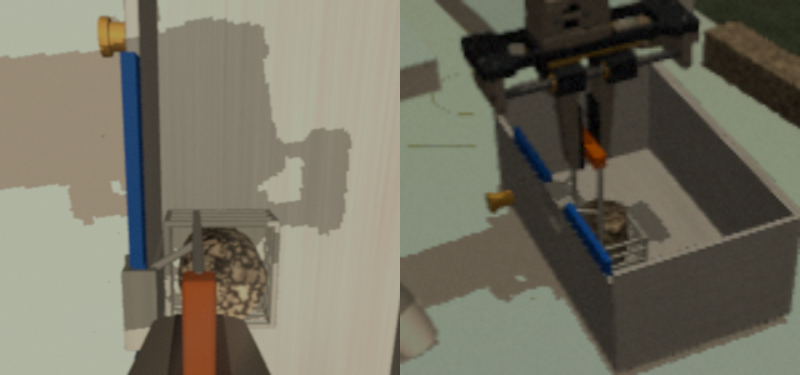

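```bash
python3 - <<'E'
from slide import *
go(.0525,.1507,.02); rd('r')
effector.release(); env.pause(.4); rd('o')
q=p0+.0525*Y
env.movel([q[0],q[1],.27],rate=.12); env.pause(.3)
s,p,d=snap('wrist'); P=cloud('wrist',s,d); s2,c,_=snap('scene')
cv2.imwrite('pics/f2.png',np.hstack([cv2.resize(p[:300,120:440],(400,375)),cv2.resize(c[110:250,200:350],(400,375))])[:,:,::-1])
for n in('basket_bar','basket_hook','core_mid'):
    for r in tip_of('wrist',n)[:2]: print(n,np.round(r['at'],4),round(r['score'],2))
H=cv2.cvtColor(p,cv2.COLOR_RGB2HSV); o=(H[...,0]<20)&(H[...,1]>150)&(abs(P[...,2]-.17)<.03)&(abs(P[...,0]-q[0])<.05)
print('bar top z',np.nanmedian(P[o][:,2]),np.nanmedian(P[o],0)); print(q,env.sense()['t'])
E
```

```text
r 24.96 along 0.0525 x 0.0001 z 0.1507 fx -0.08 fy -0.25 fz 4.36
o 26.64 along 0.0525 x -0.0000 z 0.1507 fx 0.28 fy -0.32 fz 4.07
basket_bar [0.5427 0.1484 0.1687] 0.81
basket_hook [0.5118 0.1567 0.1241] 0.87
core_mid [0.5507 0.1538 0.0601] 0.87
core_mid [ 0.6215 -0.1784  0.0214] 0.73
bar top z 0.17759317088232648 [0.54099818 0.15616619 0.17759317]
[0.54066872 0.15210697 0.        ] 28.3333
```

View pics/f2.png

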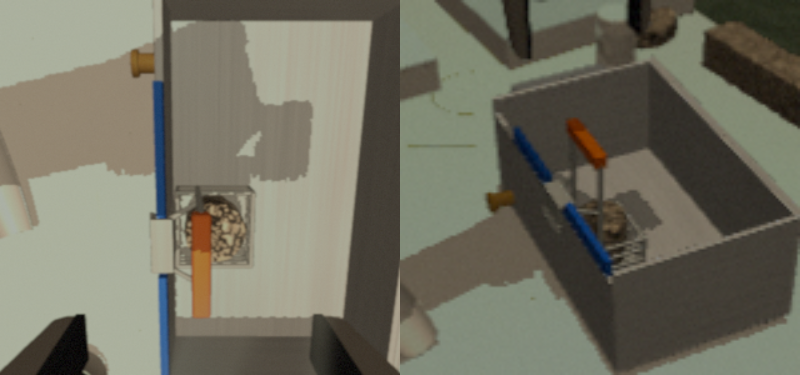

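Both views show the hook seated in the notch (left view at (160,245)), the basket hanging inside the tank with its core, and the gripper clear. Bar top reads z = 0.1776; fully home would be 0.177.

```bash
python3 -c "
from h import *
print(workorder.finish_job())"
```

```text
the job is handed in; nothing more can be done
None
```

The basket hangs inside the tank with its core still in it and the hook fully home in the notch; I let go and handed the job in at about 28 s of robot time.

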